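# Seat the brass template on the jig's locating pin

### The arm

A 6-joint arm with a two-finger parallel gripper is mounted at the origin on a cart in front of the work surface, level with it; the furniture and walls round the work are solid. World frame = base frame: x ahead of the robot, y to its left, z up, the work surface at z = 0. Lengths are in m, angles in degrees, forces in N, time in s.
With the tool pointing down it reaches from about 0.4 to 0.825 m from the base axis. Payload 7 kg.
Tool frame: the origin (TCP) lies at the very end of the fingers, on their centre line; the grasp point (between the pads) lies 19 mm behind it; z points along the fingers, y is the line along which they close (so a half turn about z gives the same grasp; the last joint's range is limited). The gripper opens to 88 mm and grips with 3 to 60 N. Pads are 19 mm wide; open, the fingers measure 130 mm over their backs; the gripper's body (78 mm by 193 mm) begins 47 mm behind the grasp point.
Start: joints at [-52.076, 20.546, 0.682, 0, -70.136, -16.507], TCP at [0.246, -0.628, 0.227] pointing down, gripper open.
Joint ranges: [-176.03, 176.03], [-82.01, 121.73], [-58.28, 71.71], [-173.87, 95.51], [-174.79, -0.11], [-173.66, 173.66]. Speed limits (degrees/s): [136.94, 136.94, 172.46, 180, 180, 180].

### API

Orientations are given as [roll, pitch, yaw] about the fixed x, y, z axes, in that order (R = Rz(yaw) Ry(pitch) Rx(roll)).
In Python, from plant import get_state, imaging, r, finder gives the robot as it stands.
- The arm moves only by the shell command python3 -m handwheel 'ROWS' [FORCE]. ROWS is JSON, a list of rows, each a list of 5 numbers: the closure, from 0 (fully open) to 1 (shut), then the shift along the world's x, y, z in cm, then the turn about the world's z in degrees. A call has 1 to 8 rows; each row is the pose to reach, as a shift and turn from the pose commanded when the call began; what a row does not reach only later rows make up. A row lasts 1/8 s, in which the tool goes at most 62.5 mm and 10.7 degrees, less where a joint would pass 70% of its speed; a pose out of reach is approached as far as the arm can. A call with a gripper value outside its range is refused whole. The fingers move at their own pace and stop on an object; FORCE is the grip in N (left out, the last holds). Time passes only in rows, so rows that repeat a pose let the fingers close. It gives the time, the measured TCP pose, the force, the opening and the grip force at its end, in the units of the state.
- get_state(): the state, without advancing time (a new reading comes with each control period).
- imaging.capture(name): name is "scene" or "top" or "wrist"; returns (picture, depth): 384x512x3 uint8, red, green, blue; 384x512 float32, m along the optical axis (not along the pixel's ray), 0 where there is no reading.
- imaging.get_calibration(name): a dict with "fx", "fy", "cx", "cy" (pixels), "rvec" (rotation vector, rad) and "tvec" (3), from world to camera coordinates, as OpenCV has them; the wrist camera has in their place "hand_eye" (4x4, takes a point from camera to tool coordinates, whose origin is the TCP and whose axes are the flange's). Camera axes: x right, y down, z forward; pixel columns grow to the right and rows downward; lengths in m; the calibration is good to about 2 mm. A picture is of the moment at which its call begins: read the wrist's pose just before it. get_calibration takes no time and is no camera call.
- r.close_job(): hands the job in; it is judged then, once.
Trained networks look in the newest picture that a camera, given by its name, has taken for a name from the list of things; names that differ only in an ending like _2 or _b are one class to them, and where a whole thing is asked for, a point or a joint stands for the part that bears it (a point fixed in the world has none). Each returns a list of dicts, best first, with "p" (0 to 1); they miss things now and then, are a little off and sometimes report something else, mostly with a low value. They report only what shows in the picture. A call takes as long as a camera call. They do not tell look-alikes from the thing itself.
- finder.cut_out(camera, query): "region" (384x512 bool, what is visible of it) and "pixel" ([column, row] in pixels, amid what is visible of it).
The state is a dict: "time_s": time; "joints": joint angles; "qd": joint speeds; "joint_torque": joint torques, N m; "tcp_pos": TCP position; "eef_rot": TCP orientation; "contact_force": force on the tool from outside, world axes, zero at the start; "moment": the same for the moment, N m; "gripper_width": finger opening in m; "gripper_force": force on a finger pad.
Only numpy, scipy, OpenCV 4.12 (cv2) and the standard library are available. Lean on these libraries where they do the work, as an engineer would, in place of code of your own. Each camera call takes 0.05 s, during which the arm holds its last target. There are 200 camera calls.

### The job

Slide the brass template with the large round hole across the jig's raised blue feed table, off its edge, until the hole is over the steel locating pin, then let it drop so that it lies flat and roughly square on the lower base with the pin through its hole. Slide it along at table level rather than lifting it up, leave the steel template with the small hole where it is on the table, and let go.

Things in the scene. Friction and masses are not known exactly. Their poses are not given: they have to be found in the camera images.
- brass_template: loose yellow brass plate 70 (x) x 60 (y) x 5 mm, 0.1-0.2 kg, flat on the feed table; large hole 33 mm across centred at x = +12, y = 0 mm. Upright black grip bar at x = -16, y = 0: 10 mm thick in x, 34 long in y, top 41 mm above the underside; pinch it from above, fingers closing along x. Origin: middle of underside, z up; x points roughly the way it must slide
- brass_template_hole (a point): centre of the brass plate's large hole, at the underside; axes as the plate's. It lies 28 mm ahead (+x) of the grip's middle
- pin_top (a point): top of the fixed upright steel pin, 12 mm thick, round-topped, on a jig fixed to the bench. Jig's axes: x from feed table to pin, z up. Dark lower base: 13 mm below this point, out to x = +35 mm. Blue painted feed table: flat top 3 mm above this point, x = -145 to -61 mm, y = -85 to 85 mm. With the hole centred on the pin and the plate square, its rear edge is 14 mm clear of the table
- steel_template: loose grey steel plate beside the brass one on the feed table (left or right varies); same size, black grip and axes, but its hole is only 9 mm across, too small for the pin. To be left alone. Origin: middle of underside
Things that resemble listed ones, but are neither listed nor needed, are in the scene too. Of the things that look like the brass_template, the larger one is meant.

How it is judged (in metres and radians):
At the end, for the whole second after the job is handed in: Brass template at rest on the lower base, pin through its large hole (centre within 13 mm of the pin, underside 10 mm or more below the pin's top), flat within 6 degrees, square to the jig within 20 degrees; steel template within 20 mm of its start (horizontal distance between brass_template_hole and pin_top below 0.013 m and z of brass_template_hole in the frame of pin_top below -0.01 m and angle between brass_template's own z axis and vertical below 0.1 rad and angle between the x axis of brass_template and the x axis of pin_top, either way round below 0.35 rad and linear speed of brass_template below 0.02 m/s and distance of steel_template from where it was at the start of the episode below 0.02 m); the robot touches nothing.
It fails at once if the brass template is lifted more than 25 mm above the feed table instead of being slid (z of brass_template in the frame of pin_top above 0.028 m).
It fails at once if the steel template is moved more than 20 mm (distance of steel_template from where it was at the start of the episode above 0.02 m).
It also fails if it takes over 32 s, if anything falls off the work surface, if the arm or the gripper's body presses on something with over 40 N, if the wrist force passes 120 N, or if a joint passes its speed limit or range.

## Working session

There is one attempt and no reset: what is moved stays moved. The work goes in short steps, Python scripts to look and compute and a shell command to move; the robot and the scene stay as the last step left them, time stands still between calls to the robot, and variables do not carry over. Pictures are saved under pics/ and viewed, at most 10 in all, crops included, and the job is handed in when it is done.

```bash
mkdir -p pics; cat > h.py <<'E'
import numpy as np, cv2
from plant import get_state, imaging, r, finder
def world(cam, depth, us, vs):
    c=imaging.get_calibration(cam); z=depth[vs,us]
    P=np.stack([(us-c['cx'])*z/c['fx'],(vs-c['cy'])*z/c['fy'],z],-1)
    R,_=cv2.Rodrigues(np.array(c['rvec'],float))
    return ((P-np.array(c['tvec']).ravel())@R)[z>0]
def save(n,p): cv2.imwrite(f'pics/{n}.png',cv2.cvtColor(p,cv2.COLOR_RGB2BGR))
E
python3 - <<'E'
from h import *
s=get_state(); print(s['time_s'],s['tcp_pos'],s['eef_rot'],s['gripper_width'])
for cam in ('scene','top'):
    p,d=imaging.capture(cam); save(cam+'0',p); np.savez(cam+'0.npz',p=p,d=d)
    for q in ('brass_template','steel_template','brass_template_hole','pin_top'):
        for o in finder.cut_out(cam,q)[:4]:
            v,u=np.nonzero(o['region']); W=world(cam,d,u,v)
            print(cam,q,round(o['p'],2),np.round(o['pixel']),len(u),np.round(np.median(W,0),3) if len(W) else '',np.round(np.ptp(W,0),3) if len(W) else '')
E
```

```text
0.0 [ 0.24625338 -0.62792618  0.2256132 ] [ 1.79902875e+02 -8.58609305e-03 -1.58590932e+02] 0.08759566473121416
scene brass_template 0.74 [300. 141.] 772 [ 0.496 -0.229  0.028] [0.081 0.13  0.069]
scene brass_template 0.61 [263. 256.] 596 [0.442 0.038 0.005] [0.062 0.066 0.034]
scene steel_template 0.79 [308. 176.] 963 [ 0.444 -0.156  0.028] [0.086 0.078 0.044]
scene brass_template_hole 0.63 [262. 254.] 637 [0.442 0.038 0.005] [0.062 0.067 0.035]
scene brass_template_hole 0.6 [304. 144.] 634 [ 0.492 -0.229  0.028] [0.083 0.077 0.044]
scene pin_top 0.83 [270. 176.] 4395 [ 0.523 -0.14   0.007] [0.242 0.25  0.065]
top brass_template 0.74 [335. 200.] 942 [ 0.496 -0.232  0.028] [0.087 0.086 0.046]
top steel_template 0.81 [298. 229.] 1161 [ 0.447 -0.158  0.028] [0.085 0.085 0.045]
top brass_template_hole 0.86 [197. 234.] 512 [0.444 0.032 0.005] [0.059 0.062 0.037]
top brass_template_hole 0.83 [334. 199.] 1031 [ 0.496 -0.23   0.028] [0.085 0.088 0.047]
top pin_top 0.86 [295. 186.] 5786 [ 0.527 -0.155  0.007] [0.238 0.237 0.032]
```

```bash
python3 - <<'E'
from h import *
p=np.load('top0.npz')['p']
save('topc',cv2.resize(p[130:280,160:380],None,fx=3.6,fy=3.6,interpolation=cv2.INTER_CUBIC))
E
```

```text
(no output)
```

View pics/topc.png

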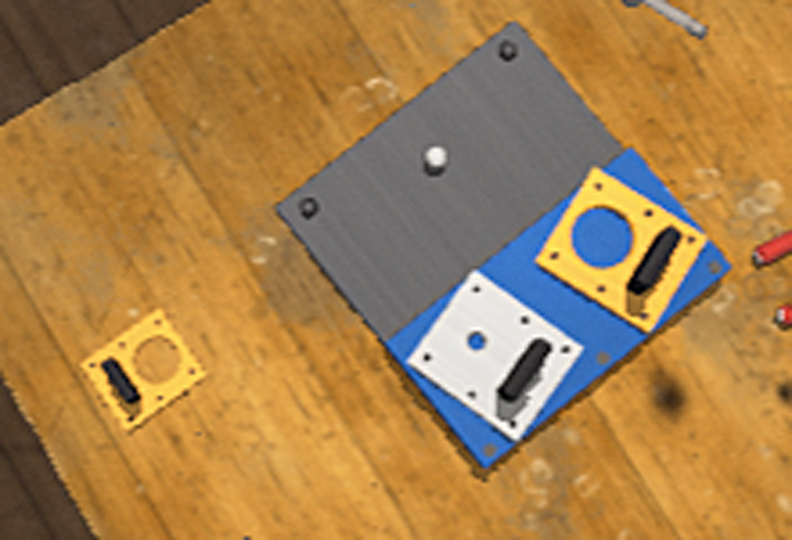

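View pics/scene0.png

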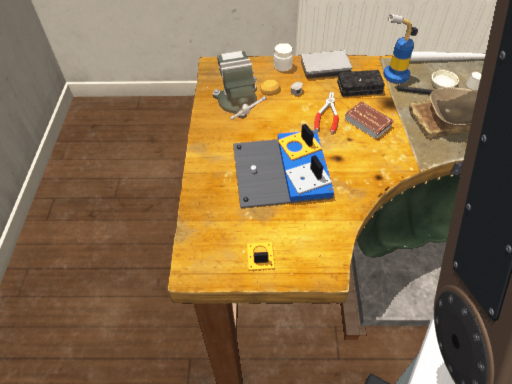

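Candidates for the brass template are top-camera (335,200), on the blue table, and (197,234), a smaller plate on bare bench. The crop confirms that (335,200) is the one meant: it is larger, lies on the feed table and has a 33 mm hole. The steel plate is at (298,229) and the pin is near (281,174).

```bash
python3 - <<'E'
from h import *
f=np.load('top0.npz'); p,d=f['p'],f['d']
V,U=np.mgrid[130:270,230:380]; U,V=U.ravel(),V.ravel(); k=d[V,U]>0; U,V=U[k],V[k]
W=world('top',d,U,V); c=p[V,U].astype(int); R,G,B=c.T
hsv=cv2.cvtColor(p,cv2.COLOR_RGB2HSV)[V,U]
def rect(m,n):
    b=cv2.minAreaRect((W[m,:2]*1000).astype(np.float32)); print(n,m.sum(),np.round(b[0],1),np.round(b[1],1),round(b[2],1),'z',np.round(np.percentile(W[m,2],[5,50,95]),4))
blue=(B>150)&(R<90); base=(abs(R-B)<20)&(W[:,2]<.012)&(W[:,2]>.002)&(R<130)
rect(blue,'blue')
rect(base,'base')
# brass plate
yel=(R>190)&(B<100)&(W[:,2]>.021)&(W[:,2]<.034)&(W[:,0]>.44)&(W[:,1]<-.17)
rect(yel,'brass')
for n,ctr in(('brass',(.496,-.232)),('steel',(.447,-.158))):
    g=(W[:,2]>.05)&(np.hypot(W[:,0]-ctr[0],W[:,1]-ctr[1])<.06); rect(g,n+' grip')
st=(W[:,2]>.021)&(W[:,2]<.034)&(R>170)&(B>170); rect(st,'steel')
pin=(W[:,2]>.012)&(R>100)&(abs(R-B)<40)&(np.hypot(W[:,0]-.53,W[:,1]+.12)<.05)
pin&=(W[:,2]<.03); 
i=np.nonzero((abs(U-281)<6)&(abs(V-174)<7)&(W[:,2]>.011))[0]; print('pin',np.round(W[i],3)[:30],U[i],V[i])
# hole: blue pixels within brass
h=blue&(np.hypot(W[:,0]-.50,W[:,1]+.225)<.07)
m=np.zeros(p.shape[:2],np.uint8); m[V[blue],U[blue]]=255
for ct in cv2.findContours(m,cv2.RETR_LIST,cv2.CHAIN_APPROX_NONE)[0]:
    if len(ct)>6:
        (x,y),r_=cv2.minEnclosingCircle(ct); print('blue ct',x,y,r_,len(ct))
E
```

```text
blue 1532 [ 474.  -192.5] [ 84.2 168.9] 37.0 z [0.0199 0.0224 0.025 ]
base 3968 [ 514.2 -172.9] [185.3 186.9] 36.8 z [0.004  0.0065 0.0092]
brass 659 [ 501.5 -226.7] [69.3 59.8] 55.8 z [0.0247 0.0274 0.0299]
brass grip 112 [ 492. -240.] [10.4 32.4] 55.1 z [0.0555 0.0628 0.0653]
steel grip 109 [ 438.  -170.5] [ 9.9 33.4] 52.1 z [0.0594 0.0629 0.0655]
steel 957 [ 474.9 -139. ] [146.7  77.2] 34.3 z [0.0247 0.0274 0.0298]
pin [[ 0.561 -0.126  0.012]
 [ 0.56  -0.128  0.018]
 [ 0.56  -0.13   0.019]
 [ 0.56  -0.132  0.02 ]
 [ 0.56  -0.134  0.019]
 [ 0.56  -0.136  0.018]
 [ 0.558 -0.128  0.018]
 [ 0.557 -0.13   0.022]
 [ 0.558 -0.132  0.017]
 [ 0.558 -0.134  0.019]
 [ 0.558 -0.136  0.016]
 [ 0.556 -0.13   0.019]
 [ 0.556 -0.132  0.019]
 [ 0.556 -0.134  0.016]
 [ 0.556 -0.135  0.019]
 [ 0.556 -0.137  0.018]
 [ 0.555 -0.126  0.012]
 [ 0.554 -0.128  0.019]
 [ 0.554 -0.129  0.021]
 [ 0.554 -0.131  0.019]
 [ 0.554 -0.134  0.017]
 [ 0.554 -0.135  0.017]
 [ 0.554 -0.137  0.017]
 [ 0.552 -0.128  0.018]
 [ 0.552 -0.129  0.02 ]
 [ 0.552 -0.131  0.019]
 [ 0.552 -0.133  0.018]
 [ 0.552 -0.135  0.019]
 [ 0.551 -0.13   0.016]
 [ 0.55  -0.131  0.017]] [278 279 280 281 282 283 279 280 281 282 283 280 281 282 283 284 278 279
 280 281 282 283 284 279 280 281 282 283 280 281 282] [171 171 171 171 171 171 172 172 172 172 172 173 173 173 173 173 174 174
 174 174 174 174 174 175 175 175 175 175 176 176 176]
blue ct 295.5 254.5 2.549609661102295 12
blue ct 327.3999938964844 229.0 2.6000943183898926 12
blue ct 291.8333435058594 224.5 1.900386095046997 9
blue ct 291.28570556640625 233.5294189453125 25.740076065063477 120
blue ct 358.3333435058594 203.6666717529297 2.6875197887420654 12
blue ct 349.5 208.5 13.729630470275879 51
blue ct 326.7173767089844 195.71739196777344 8.208466529846191 45
blue ct 312.5 216.5 34.12487030029297 165
blue ct 340.5 184.0 14.840922355651855 55
```

```bash
python3 - <<'E'
from h import *
for cam in('scene','top'):
    d=np.load(cam+'0.npz')['d']; V,U=np.mgrid[0:384,0:512]; k=d>0
    W=world(cam,d,U[k],V[k])
    print(cam)
    for x in np.arange(-.1,.8,.1):
        print(round(x,1),[round(float(W[m,2].max()),2) if (m:=(abs(W[:,0]-x)<.05)&(abs(W[:,1]-y)<.05)).any() else None for y in np.arange(-.8,.21,.1)])
E
```

```text
scene
-0.1 [None, None, None, None, None, None, None, None, None, None, None]
0.0 [None, None, None, -0.9, -0.89, -0.89, None, None, None, None, None]
0.1 [None, None, None, -0.89, -0.31, -0.31, -0.28, -0.28, 0.0, 0.35, 0.25]
0.2 [0.01, 0.02, 0.04, 0.05, 0.05, 0.0, -0.17, -0.28, 0.51, 0.42, None]
0.3 [None, 0.02, 0.04, 0.05, 0.05, 0.0, 0.0, 0.0, 0.0, 0.0, None]
0.4 [None, 0.03, 0.16, 0.17, 0.02, 0.02, 0.07, 0.03, 0.03, 0.01, None]
0.5 [None, None, 0.03, 0.17, 0.03, 0.06, 0.07, 0.03, 0.01, 0.01, 0.0]
0.6 [None, None, 0.03, 0.05, 0.02, 0.09, 0.08, 0.02, 0.0, 0.0, 0.0]
0.7 [None, None, None, 0.06, 0.1, 0.11, 0.08, 0.0, 0.0, -0.89, -0.89]
top
-0.1 [None, None, None, None, None, None, -0.89, None, None, None, None]
0.0 [None, None, None, None, None, None, -0.79, -0.79, None, None, -0.79]
0.1 [None, None, None, None, -0.14, -0.19, -0.28, -0.22, -0.23, -0.24, -0.79]
0.2 [None, None, None, 0.05, 0.05, 0.0, -0.17, -0.28, -0.79, -0.79, -0.79]
0.3 [None, None, 0.01, 0.05, 0.05, 0.01, 0.01, 0.01, 0.01, None, -0.88]
0.4 [None, None, 0.04, 0.03, 0.03, 0.02, 0.07, 0.03, 0.03, 0.01, -0.89]
0.5 [None, None, 0.03, 0.03, 0.03, 0.07, 0.07, 0.03, 0.03, 0.01, 0.0]
0.6 [None, None, 0.03, 0.04, 0.02, 0.08, 0.07, 0.02, 0.01, 0.01, 0.0]
0.7 [None, None, None, 0.06, 0.1, 0.11, 0.08, 0.0, 0.0, None, None]
```

View pics/top0.png

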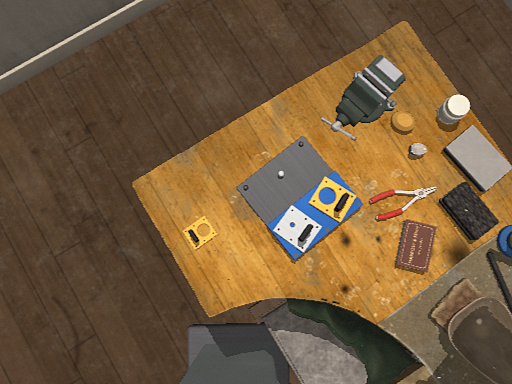

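The top view shows the whole bench: brass plate at (335,200), steel plate at (298,229), pin at (281,174) and the small decoy at (200,232). Nothing tall stands in the way. I'll move above the grip bar.

```bash
python3 -m handwheel '[[0.4,3.1,4.9,0,-7],[0.4,6.2,9.7,0,-14],[0.4,9.3,14.6,0,-21],[0.4,12.3,19.4,0,-28],[0.4,15.4,24.3,0,-35],[0.4,18.5,29.1,0,-42],[0.4,21.6,34,0,-49],[0.4,24.6,38.8,-2,-56]]' 30
python3 -m handwheel '[[0.4,0,0,-3,0],[0.4,0,0,-6,0],[0.4,0,0,-6,0]]'
python3 - <<'E'
from h import *
from scipy.spatial.transform import Rotation as Ro
s=get_state(); print(s['time_s'],s['tcp_pos'],s['eef_rot'],s['gripper_width'],s['joints'])
p,d=imaging.capture('wrist'); save('w1',p)
c=imaging.get_calibration('wrist'); H=np.array(c['hand_eye'])
v,u=np.nonzero(d>0); z=d[v,u]
P=np.stack([(u-c['cx'])*z/c['fx'],(v-c['cy'])*z/c['fy'],z],-1)@H[:3,:3].T+H[:3,3]
W=P@Ro.from_euler('xyz',s['eef_rot'],degrees=True).as_matrix().T+s['tcp_pos']
hsv=cv2.cvtColor(p,cv2.COLOR_RGB2HSV)[v,u]
def rect(m,n):
    b=cv2.minAreaRect((W[m,:2]*1000).astype(np.float32)); print(n,m.sum(),np.round(b[0],1),np.round(b[1],1),round(b[2],1),'z',np.round(np.percentile(W[m,2],[5,50,95]),4))
for n,a in(('brass',(.492,-.240)),('steel',(.438,-.1705))):
    rect((W[:,2]>.05)&(W[:,2]<.075)&(np.hypot(W[:,0]-a[0],W[:,1]-a[1])<.03),n+' grip')
y=(hsv[:,0]>15)&(hsv[:,0]<35)&(hsv[:,1]>120)&(W[:,2]>.022)&(W[:,2]<.035)&(np.hypot(W[:,0]-.5,W[:,1]+.227)<.06); rect(y,'brass')
E
```

```text
time_s: 1.5
tcp_pos: [0.4944, -0.2389, 0.2082]
eef_rot: [179.9, 0.2, 145.2]
contact_force: [1.3, -0.1, -0.6]
gripper_width: 0.0525
gripper_force: 0.0
time_s: 1.88
tcp_pos: [0.491, -0.2399, 0.1448]
eef_rot: [-179.9, -0.2, 145.4]
contact_force: [-0.8, 0.6, 1.0]
gripper_width: 0.0528
gripper_force: 0.0
1.875 [ 0.49104336 -0.23987396  0.14477506] [-179.89937515   -0.22331775  145.42972512] 0.052755381979169555 [-5.50456051e+00  1.26382584e+01 -2.19152465e+01 -2.48638475e-02
 -5.56905762e+01 -1.19051460e+02]
brass grip 495 [ 491.4 -239.2] [ 9.4 33.7] 55.6 z [0.0595 0.063  0.0643]
steel grip 665 [ 437.1 -170.1] [10.2 33.7] 52.0 z [0.0574 0.063  0.0643]
brass 1235 [ 500.4 -226.7] [68.5 60.5] 55.6 z [0.0258 0.0272 0.0284]
```

```bash
python3 -m handwheel '[[0.4,0,0.1,-5,0],[0.4,0,0.1,-9,0],[0.4,0,0.1,-11,0],[0.4,0,0.1,-11,0],[1,0,0.1,-11,0],[1,0,0.1,-11,0],[1,0,0.1,-11,0],[1,0,0.1,-11,0]]' 30
```

```text
time_s: 2.92
tcp_pos: [0.4927, -0.2394, 0.0371]
eef_rot: [180.0, 0.0, 145.4]
contact_force: [-0.4, -0.3, -0.0]
gripper_width: 0.0183
gripper_force: 0.0
```

```bash
python3 -m handwheel '[[1,0,0,0,0],[1,0,0,0,0],[1,0,0,0,0],[1,0,0,0,0]]'
```

```text
time_s: 3.42
tcp_pos: [0.4925, -0.2394, 0.0368]
eef_rot: [-180.0, 0.0, 145.4]
contact_force: [-1.7, 1.1, 5.4]
gripper_width: 0.0096
gripper_force: 30.0
```

```bash
python3 -m handwheel '[[1,1.2,0.9,0.05,-4],[1,2.4,1.8,0.05,-8],[1,3.6,2.7,0.05,-12],[1,4.8,3.6,0.05,-16],[1,6,4.5,0.05,-18.5],[1,5.4,6.1,0.05,-18.5],[1,4.8,7.6,0.05,-18.5],[1,4.1,9.2,0.05,-18.5]]'
python3 -m handwheel '[[1,0,0,0,0],[1,0,0,0,0]]'
cat > m.py <<'E'
from h import *
s=get_state(); print(s['tcp_pos'],s['eef_rot'],s['contact_force'])
p,d=imaging.capture('top'); save('t2',cv2.resize(p[120:280,200:380],None,fx=3.6,fy=3.6,interpolation=cv2.INTER_CUBIC))
p,d=imaging.capture('scene'); save('s2',cv2.resize(p[110:240,210:370],None,fx=4,fy=4,interpolation=cv2.INTER_CUBIC))
p,d=imaging.capture('wrist'); save('w2',p)
save('m2',np.hstack([cv2.imread('pics/t2.png')[:,:,::-1][:380,:400],cv2.resize(p,(400,300))[:, :][0:300] if 0 else cv2.copyMakeBorder(cv2.resize(p,(400,300)),0,80,0,0,cv2.BORDER_CONSTANT)]))
E
python3 m.py
```

```text
time_s: 4.42
tcp_pos: [0.5323, -0.1464, 0.0369]
eef_rot: [-180.0, -0.0, 126.9]
contact_force: [-1.2, 0.3, -0.7]
gripper_width: 0.0102
gripper_force: 30.0
time_s: 4.68
tcp_pos: [0.5336, -0.1472, 0.0374]
eef_rot: [180.0, 0.0, 127.0]
contact_force: [0.1, 0.7, -1.6]
gripper_width: 0.0097
gripper_force: 30.0
[ 0.53357937 -0.14716646  0.03737283] [1.79974126e+02 2.34233438e-02 1.26965164e+02] [ 0.12752062  0.74738326 -1.58152786]
```

View pics/m2.png

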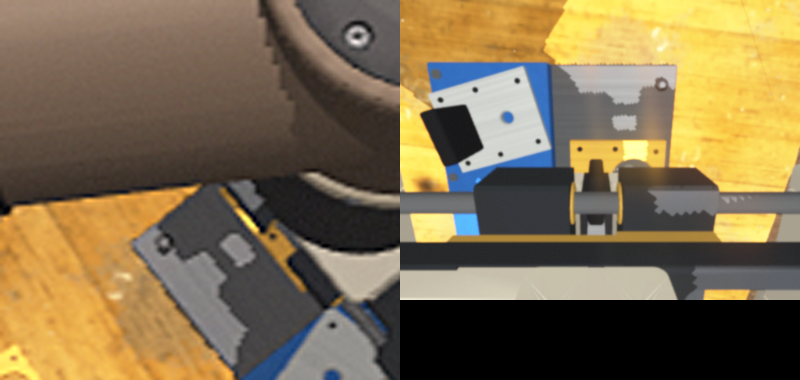

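The wrist view shows the brass plate square, with its edges at x=570 to 665, clear of the table edge at x=552. The steel plate looks undisturbed. I'll lower it over the pin.

```bash
python3 -m handwheel '[[1,0,0,-0.3,0],[1,0,0,-0.6,0],[1,0,0,-0.9,0],[1,0,0,-1.1,0],[1,0,0,-1.1,0],[1,0,0,-1.1,0]]'
```

```text
time_s: 5.58
tcp_pos: [0.5335, -0.1474, 0.0261]
eef_rot: [180.0, 0.0, 126.9]
contact_force: [0.1, 0.3, -1.5]
gripper_width: 0.0098
gripper_force: 30.0
```

No contact force, so the pin is in the hole. I'll release and retreat.

```bash
python3 -m handwheel '[[0.7,0,0,0,0],[0.7,0,0,0,0],[0.7,0,0,0,0],[0.7,0,0,0,0],[0.7,0,0,0,0]]'
python3 -m handwheel '[[0.7,0,0,2,0],[0.7,0,0,5,0],[0.7,0,0,10,0],[0.7,0,0,16,0],[0.7,-4,-4,18,0],[0.7,-8,-8,18,0],[0.7,-8,-12,18,0],[0.7,-8,-16,18,0]]'
cat > v.py <<'E'
from h import *
s=get_state(); print(s['time_s'],s['tcp_pos'],s['contact_force'])
p,d=imaging.capture('scene'); ps=p
p,d=imaging.capture('top')
save('fin',np.hstack([cv2.resize(p[130:270,220:370],(400,373),interpolation=cv2.INTER_CUBIC),cv2.resize(ps[110:250,220:370],(400,373),interpolation=cv2.INTER_CUBIC)]))
V,U=np.mgrid[130:270,230:380]; k=d[V,U]>0; U,V=U[k],V[k]; W=world('top',d,U,V)
R,G,B=p[V,U].astype(int).T
def rect(m,n):
    b=cv2.minAreaRect((W[m,:2]*1000).astype(np.float32)); print(n,m.sum(),np.round(b[0],1),np.round(b[1],1),round(b[2],1),'z',np.round(np.percentile(W[m,2],[5,50,95]),4))
rect((R>190)&(B<100)&(np.hypot(W[:,0]-.546,W[:,1]+.138)<.05)&(W[:,2]>.008),'brass')
rect((W[:,2]>.035)&(W[:,2]<.06)&(np.hypot(W[:,0]-.534,W[:,1]+.147)<.025),'brass grip')
rect((W[:,2]>.05)&(W[:,2]<.07)&(np.hypot(W[:,0]-.438,W[:,1]+.17)<.03),'steel grip')
E
python3 v.py
```

```text
time_s: 6.2
tcp_pos: [0.5335, -0.1474, 0.0261]
eef_rot: [180.0, 0.0, 126.9]
contact_force: [-0.1, -0.4, 0.0]
gripper_width: 0.0259
gripper_force: 0.0
time_s: 7.2
tcp_pos: [0.453, -0.3086, 0.2068]
eef_rot: [179.9, 0.1, 126.9]
contact_force: [0.7, 0.2, 0.3]
gripper_width: 0.0264
gripper_force: 0.0
7.2 [ 0.45301321 -0.30858635  0.20680755] [0.65806569 0.24405183 0.33384638]Traceback (most recent call last):
  File "v.py", line 10, in <module>
    rect((R>190)&(B<100)&(np.hypot(W[:,0]-.546,W[:,1]+.138)<.05)&(W[:,2]>.008),'brass')
    ~~~~^^^^^^^^^^^^^^^^^^^^^^^^^^^^^^^^^^^^^^^^^^^^^^^^^^^^^^^^^^^^^^^^^^^^^^^^^^^^^^^
  File "v.py", line 9, in rect
    b=cv2.minAreaRect((W[m,:2]*1000).astype(np.float32)); print(n,m.sum(),np.round(b[0],1),np.round(b[1],1),round(b[2],1),'z',np.round(np.percentile(W[m,2],[5,50,95]),4))
                                                                                                                                       ~~~~~~~~~~~~~^^^^^^^^^^^^^^^^^^
    return _quantile_unchecked(
        a, q, axis, out, overwrite_input, method, keepdims, weights)
    return _ureduce(a,
                    func=_quantile_ureduce_func,
    ...<5 lines>...
                    overwrite_input=overwrite_input,
                    method=method)
    r = func(a, **kwargs)
    result = _quantile(arr,
                       quantiles=q,
    ...<2 lines>...
                       out=out,
                       weights=wgt)
    slices_having_nans = np.isnan(arr[-1, ...])
                                  ~~~^^^^^^^^^
IndexError: index -1 is out of bounds for axis 0 with size 0
```

View pics/fin.png

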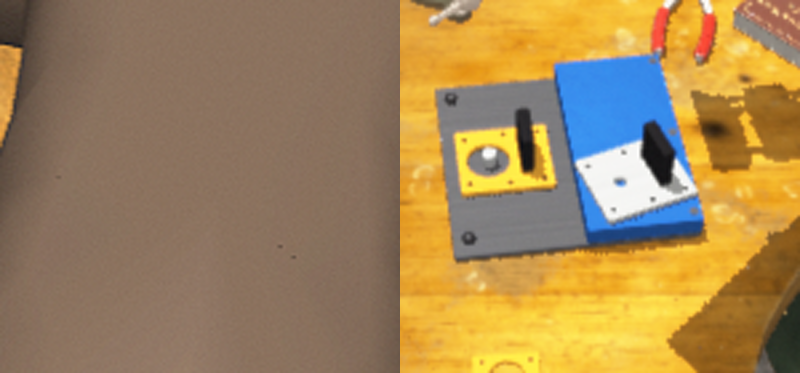

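The scene crop shows the brass plate flat and square on the dark base, with the pin at (489,158) centred in its hole. The steel plate is unmoved and the gripper is clear. I'll check the numbers next, then hand in.

```bash
python3 - <<'E'
from h import *
p,d=imaging.capture('scene')
V,U=np.mgrid[120:230,220:350]; k=d[V,U]>0; U,V=U[k],V[k]; W=world('scene',d,U,V)
R,G,B=p[V,U].astype(int).T
m=(R>180)&(B<110)&(np.hypot(W[:,0]-.546,W[:,1]+.138)<.05)&(W[:,2]>.006)&(W[:,2]<.03)
b=cv2.minAreaRect((W[m,:2]*1000).astype(np.float32)); print(b)
A=np.c_[W[m,:2]-W[m,:2].mean(0),np.ones(m.sum())]; print('plane',np.linalg.lstsq(A,W[m,2],rcond=None)[0])
ok=abs(np.linalg.lstsq(A,W[m,2],rcond=None)[0][2]-.0115)<.004
print(ok)
if ok: print(r.close_job())
E
```

```text
((546.8525390625, -138.585693359375), (72.12139129638672, 65.10956573486328), 35.80727767944336)
plane [-0.00868007  0.00296408  0.01149461]
True
the job is handed in; nothing more can be done
None
```

The brass template was slid off the feed table onto the pin and released, and the job is handed in. In the final check it lay flat on the base and square within about 1°, with the pin inside its hole, and the steel template looked undisturbed. The hand-in call returned no verdict.

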